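Cover the open watch movements for the night

ROBOT

A 6-joint arm with a two-finger parallel gripper is mounted at the origin on the work surface. World frame = base frame: x ahead of the robot, y to its left, z up, the work surface at z = 0. Lengths are in m, angles in rad, forces in N, time in s.
With the tool pointing down it reaches from about 0.3 to 0.875 m from the base axis. Payload 6.4 kg.
Tool frame: the origin (TCP) lies on the centre line of the jaws, within the pads' length; the fingertips stand 17 mm ahead of it and the grasp point (between the pads) lies 2 mm behind it; z points along the fingers, x is the direction in which the jaws open and shut, and the axes are right-handed (so a half turn about z gives the same grasp; the last joint's range is limited). The gripper opens to 85 mm and grips with 20 to 120 N. Pads are 22 mm wide; open, the fingers measure 114 mm over their backs; the gripper's body (76 mm by 85 mm) begins 54 mm behind the grasp point. The pads swing forward as they close: fully open they stand 13 mm farther back than shut.
Start: joints at [-1.307, 0.181, 1.607, -0, 1.354, -0.206], TCP at [0.26, -0.513, 0.248] pointing down, gripper open.
Joint ranges: [-2.99, 2.99], [-0.89, 2.07], [0.3, 2.58], [-1.14, 4.28], [0, 2.63], [-3.12, 3.12]. Speed limits (rad/s): [2.57, 2.57, 3.01, 3.14, 3.14, 3.14].

INTERFACE

Orientations are given as a unit quaternion [w, x, y, z].
In Python, from bench import ctrl gives the robot as it stands.
- The arm moves only by the tool servo_tool, never from a script. Its argument "increments" is text: rows parted by semicolons, each of 5 numbers parted by spaces: the shift along the tool's x, y, z in cm, then the turn about the tool's z in rad, then the opening, from 0 (shut) to 1 (fully open). In form: dx dy dz yaw gripper; .... A call has 1 to 10 rows; each row shifts and turns the commanded pose from where the row before left it, along the tool's axes as they then stand; what a row does not reach is not made up. A row lasts 1/8 s, in which the tool goes at most 62.5 mm and 10.7 degrees, less where a joint would pass 70% of its speed; a pose out of reach is approached as far as the arm can. A call is refused whole if a number of a shift passes 6.25 or a number of a turn 0.188, either way. A call with a gripper value outside its range is refused whole. The fingers move at their own pace and stop on an object; the grip force is fixed at half the most. Time passes only in rows, so rows that do not move let the fingers close. It gives the time, the measured TCP pose, the force and the opening at its end, in the units of the state.
- ctrl.get_obs(): the state, without advancing time (a new reading comes with each control period).
- ctrl.camera(name): name is "side" or "top" or "wrist"; returns (picture, depth): 400x640x3 uint8, red, green, blue; 400x640 float32, m along the optical axis (not along the pixel's ray), 0 where there is no reading.
- ctrl.camera_params(name): a dict with "mtx" (3x3 intrinsics, pixels), "position" and "attitude" of the camera in the world; the wrist camera has in their place "tool_from_camera" (4x4, takes a point from camera to tool coordinates, whose origin is the TCP and whose axes are the tool frame's). Camera axes: x right, y down, z forward; pixel columns grow to the right and rows downward; lengths in m; the calibration is good to about 2 mm. A picture is of the moment at which its call begins: read the wrist's pose just before it. camera_params takes no time and is no camera call.
- ctrl.hand_in(): hands the job in, once; it reports no verdict.
The state is a dict: "time_s": time; "q": joint angles; "dq": joint speeds; "joint_efforts": joint torques, N m; "eef_pos": TCP position; "eef_rot": TCP orientation; "wrist_force": force on the tool from outside, world axes, zero at the start; "torque": the same for the moment, N m; "opening": opening from 0.0 (shut) to 1.0 (fully open).
Only numpy, scipy, OpenCV 4.12 (cv2) and the standard library are available. Lean on these libraries where they do the work, as an engineer would, in place of code of your own. Each camera call takes 0.05 s, during which the arm holds its last target.

TASK

Put the dust covers on for the night: set each of the four clear plastic covers over the open watch movement of its own shape and size (small, medium and large round, and oblong), standing flat on the bench all round with the movement inside. Leave the movements, the loupe and the oil cup where they are.

Things in the scene. Friction and masses are not known exactly. Their poses are not given: they have to be found in the camera images.
- cover_small: Clear plastic dust cover (looks pale grey), an upturned cup, black band round the open bottom, black knob on the roof. The small round one: 49 mm outside, 44 mm inside diameter. Knob: upright cylinder 18 mm in diameter, from 30 to 54 mm above the underside. Roof 30 mm high, hollow to 27 mm (22 mm at the edge), wall 2.5 mm, 28 to 112 g. Origin: centre of its underside; z up.
- cover_medium: Clear plastic dust cover (looks pale grey), an upturned cup, black band round the open bottom, black knob on the roof. The medium round one: 67 mm outside, 62 mm inside diameter. Knob: upright cylinder 18 mm in diameter, from 30 to 54 mm above the underside. Roof 30 mm high, hollow to 27 mm (22 mm at the edge), wall 2.5 mm, 28 to 112 g. Origin: centre of its underside; z up.
- cover_large: Clear plastic dust cover (looks pale grey), an upturned cup, black band round the open bottom, black knob on the roof. The large round one: 85 mm outside, 80 mm inside diameter. Knob: upright cylinder 18 mm in diameter, from 30 to 54 mm above the underside. Roof 30 mm high, hollow to 27 mm (22 mm at the edge), wall 2.5 mm, 28 to 112 g. Origin: centre of its underside; z up.
- cover_oblong: Clear plastic dust cover (looks pale grey), an upturned cup, black band round the open bottom, black knob on the roof. The oblong one: outside 71 mm along its x by 47 mm along its y, inside 66 by 42 mm. Knob: block 30 mm along x, 14 mm along y, from 30 to 54 mm above the underside. Roof 30 mm high, hollow to 27 mm, wall 2.5 mm, 28 to 112 g. Origin: centre of its underside; z up.
- movement_small: Open watch movement (brass plate with wheels) in its grey plastic holder, loose on the bench. The small round one: holder 28 mm in diameter. Total height 15 mm, 35 to 70 g. Origin: centre of its underside; z up.
- movement_medium: Open watch movement (brass plate with wheels) in its grey plastic holder, loose on the bench. The medium round one: holder 46 mm in diameter. Total height 15 mm, 70 to 140 g. Origin: centre of its underside; z up.
- movement_large: Open watch movement (brass plate with wheels) in its grey plastic holder, loose on the bench. The large round one: holder 64 mm in diameter. Total height 15 mm, 125 to 255 g. Origin: centre of its underside; z up.
- movement_oblong: Open watch movement (brass plate with wheels) in its grey plastic holder, loose on the bench. The oblong one: holder 50 mm along its x by 26 mm along its y. Total height 15 mm, 60 to 130 g. Origin: centre of its underside; z up.
- loupe: Bystander: black eyeglass loupe, a hollow cone 36 mm across at the foot, 26 mm high, standing on the bench. Origin: centre of its underside.
- oil_cup: Bystander: small steel oil cup with a dark steel lid, 32 mm across, 26 mm high. Origin: centre of its underside.
Things that resemble listed ones, but are neither listed nor needed, are in the scene too. Leave any brown or red look-alike of the cover_medium alone. What is shaped like the cover_small but brown is not meant.

How it is judged:
At the end, for the whole second after the job is handed in: Each cover stands flat on the bench (underside within 4 mm of the bench, tilt under 0.08 rad) over the movement of its own size and shape, centres within 12 mm horizontally, all covers released and at rest (horizontal distance between cover_small and movement_small below 0.012 m and height (world z) of each of cover_small, cover_medium, cover_large, cover_oblong below 0.004 m and angle between each of cover_small, cover_medium, cover_large, cover_oblong's own z axis and vertical below 0.08 rad and linear speed of each of cover_small, cover_medium, cover_large, cover_oblong below 0.02 m/s and angular speed of each of cover_small, cover_medium, cover_large, cover_oblong below 0.2 rad/s and horizontal distance between cover_medium and movement_medium below 0.012 m and horizontal distance between cover_large and movement_large below 0.012 m and horizontal distance between cover_oblong and movement_oblong below 0.012 m); the robot touches nothing.
It fails at once if a movement is shoved more than 15 mm from where it lay (distance of any of movement_small, movement_medium, movement_large, movement_oblong from where it was at the start of the episode above 0.015 m).
It fails at once if the loupe or the oil cup is moved more than 20 mm (distance of any of loupe, oil_cup from where it was at the start of the episode above 0.02 m).
It also fails if it takes over 96 s, if anything falls off the work surface, if the arm or the gripper's body presses on something with over 40 N, if the wrist force passes 120 N, or if a joint passes its speed limit or range.

## Working session

There is one attempt and no reset: what is moved stays moved. The work goes in short steps, Python scripts to look and compute and a tool call to move; the robot and the scene stay as the last step left them, time stands still between calls to the robot, and variables do not carry over. Pictures are saved under pics/ and viewed, and the job is handed in when it is done.

Besides the shell and the picture viewer there is one more tool, called after "Emit:" as a command line: name --argument value ..., lists and objects as JSON in quotes. servo_tool: Moves the arm, as the interface text tells. Its arguments: {"type":"object","properties":{"increments":{"type":"string"}},"required":["increments"]}

```bash
mkdir -p pics; ls; cat > h.py <<'E'
from bench import ctrl
import numpy as np, cv2
from scipy.spatial.transform import Rotation as R
def save(name,img): cv2.imwrite('pics/'+name+'.png',cv2.cvtColor(img,cv2.COLOR_RGB2BGR))
E
python3 - <<'E'
from h import *
o=ctrl.get_obs(); print(o)
for n in ('side','top'):
    p=ctrl.camera_params(n); print(n,p)
    im,d=ctrl.camera(n); save(n+'0',im); np.savez('pics/'+n+'0.npz',im=im,d=d)
p=ctrl.camera_params('wrist');print(p)
E
```

```text
pics
{'time_s': 0.0, 'q': array([-1.30734935e+00,  1.81545259e-01,  1.60801074e+00,  1.61625076e-05,
        1.35378148e+00, -2.06327938e-01]), 'dq': array([ 0.00172118, -0.00024066,  0.000119  , -0.00182122, -0.00052116,
       -0.000427  ]), 'joint_efforts': array([ 6.00812405e-05, -4.44866717e+01, -3.51335478e+01, -3.48846379e-04,
        9.30892158e-03,  2.21051175e-05]), 'eef_pos': array([ 0.26016189, -0.51219603,  0.24738042]), 'eef_rot': array([-6.04757444e-04,  8.52256234e-01, -5.23123839e-01, -6.28834875e-04]), 'wrist_force': array([ 0.30953279, -0.55114874,  0.45805478]), 'torque': array([ 0.02196464,  0.00428881, -0.01271565]), 'opening': 0.9980703705739943}
side {'mtx': array([[369.00580962,   0.        , 318.49604436],
       [  0.        , 369.00580962, 198.73956303],
       [  0.        ,   0.        ,   1.        ]]), 'position': array([0.14036005, 0.76675418, 0.51470001]), 'attitude': array([ 0.12904864, -0.21223301,  0.84137925, -0.47998391])}
top {'mtx': array([[402.66291877,   0.        , 316.49714007],
       [  0.        , 402.66291877, 200.06092529],
       [  0.        ,   0.        ,   1.        ]]), 'position': array([0.38333089, 0.05030826, 0.89561547]), 'attitude': array([ 0.04797384, -0.70094156,  0.70841644, -0.06727248])}
{'mtx': array([[280.75379636,   0.        , 321.61060288],
       [  0.        , 280.75379636, 202.54455473],
       [  0.        ,   0.        ,   1.        ]]), 'tool_from_camera': array([[ 9.99999788e-01, -6.50924595e-04, -1.52214298e-05,
         2.45868381e-04],
       [ 6.23174403e-04,  9.50071164e-01,  3.12032684e-01,
        -8.05292552e-02],
       [-1.88648307e-04, -3.12032627e-01,  9.50071368e-01,
        -1.26724885e-01],
       [ 0.00000000e+00,  0.00000000e+00,  0.00000000e+00,
         1.00000000e+00]])}
```

View pics/top0.png

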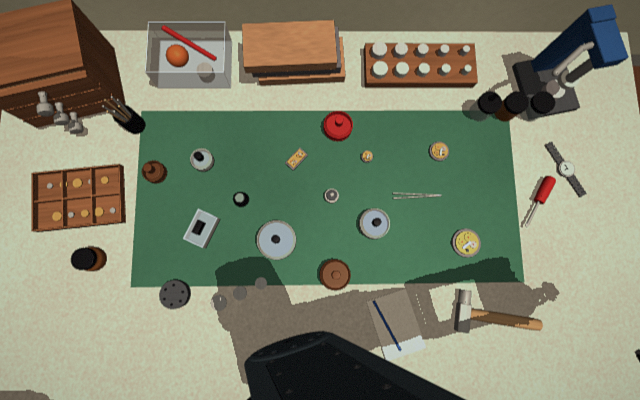

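View pics/side0.png

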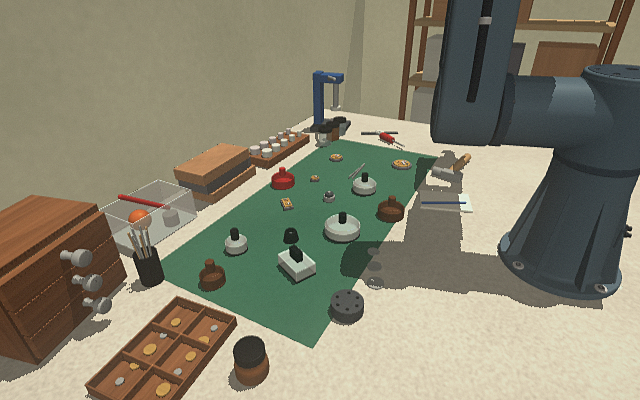

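```bash
cat >> h.py <<'E'
def cloud(n,d,p=None,pos=None,rot=None):
    p=ctrl.camera_params(n); K=p['mtx']
    v,u=np.mgrid[:400,:640]
    X=np.stack([(u-K[0,2])/K[0,0]*d,(v-K[1,2])/K[1,1]*d,d],-1)
    if n=='wrist':
        T=p['tool_from_camera']; X=X@T[:3,:3].T+T[:3,3]; q=rot;t=pos
    else: q,t=p['attitude'],p['position']
    return X@R.from_quat([q[1],q[2],q[3],q[0]]).as_matrix().T+t
def ray(n,uv,z,pos=None,rot=None):
    p=ctrl.camera_params(n);K=p['mtx']
    uv=np.atleast_2d(uv).astype(float)
    d=np.c_[(uv[:,0]-K[0,2])/K[0,0],(uv[:,1]-K[1,2])/K[1,1],np.ones(len(uv))];c=np.zeros(3)
    if n=='wrist':
        T=p['tool_from_camera']; d=d@T[:3,:3].T; c=T[:3,3]; q=rot;t=pos
    else: q,t=p['attitude'],p['position']
    M=R.from_quat([q[1],q[2],q[3],q[0]]).as_matrix()
    d=d@M.T; c=M@c+t
    return c+d*((z-c[2])/d[:,2])[:,None]
E
python3 - <<'E'
from h import *
f=np.load('pics/top0.npz'); im,d=f['im'],f['d']
X=cloud('top',d)
hsv=cv2.cvtColor(im,cv2.COLOR_RGB2HSV)
mat=(hsv[...,0]>60)&(hsv[...,0]<90)&(hsv[...,1]>90)
print('mat z',np.median(X[...,2][mat]))
cs=dict(c_small=(202,159),c_obl=(200,229),c_large=(276,239),c_med=(374,223),m_obl=(297,158),m_small=(367,156),m_med=(439,151),m_large=(466,242),loupe=(241,199),cup=(331,195),brs=(154,171),red=(337,125),brm=(335,274))
fg=(~mat).astype(np.uint8)
# components of non-mat
for k,(u,v) in cs.items():
    w=26
    sub=X[v-w:v+w,u-w:u+w].reshape(-1,3); c=im[v-w:v+w,u-w:u+w].reshape(-1,3).astype(int)
    sat=hsv[v-w:v+w,u-w:u+w,1].ravel(); hh=hsv[v-w:v+w,u-w:u+w,0].ravel()
    if k[0]=='m': s=(sub[:,2]>.007)&(sub[:,2]<.03)
    else: s=(sub[:,2]>.045)&(sub[:,2]<.07)
    s2=(sub[:,2]>.02)&(sub[:,2]<.038)
    def rect(P):
        if len(P)<5:return None
        r=cv2.minAreaRect((P[:,:2]*1000).astype(np.float32)); return np.round(r[0],1),np.round(r[1],1),round(r[2],1),round(float(np.median(P[:,2])),4),len(P)
    print(k,rect(sub[s]),rect(sub[s2]))
big=cv2.resize(im[100:300,130:530],None,fx=2,fy=2,interpolation=cv2.INTER_CUBIC); save('topbig',big)
E
```

```text
mat z 0.00013482005925979923
c_small (array([621.4, 280.7]), array([17.1, 15.1]), 45.1, 0.0527, 59) (array([620.9, 281.2]), array([46.7, 46.5]), 1.0, 0.0276, 304)
c_obl (array([467.2, 276. ]), array([13.9, 29.5]), 64.9, 0.0528, 108) (array([467. , 275.9]), array([47.9, 70.9]), 65.2, 0.0291, 640)
c_large (array([440.8, 114.1]), array([16.4, 16.7]), 62.0, 0.0531, 61) (array([440.6, 113.9]), array([81.9, 82. ]), 0.1, 0.0289, 1145)
c_med (array([ 474.1, -100. ]), array([16.3, 16.8]), 45.5, 0.0537, 59) (array([ 474. , -100.3]), array([64.2, 63.7]), 89.3, 0.0288, 657)
m_obl (array([625.2,  70.9]), array([25.7, 49.7]), 48.3, 0.0101, 202) None
m_small (array([653.4, -68.5]), array([91.2, 29.8]), 46.4, 0.0123, 166) (array([677.5, -43.2]), array([17.2, 24.7]), 4.7, 0.0276, 71)
m_med (array([ 641.4, -257.5]), array([44.6, 43.4]), 89.3, 0.0107, 267) None
m_large (array([ 430.5, -304.3]), array([60. , 61.9]), 39.9, 0.0108, 574) None
loupe None (array([511.1, 190.2]), array([110.8,  70.7]), 89.1, 0.0256, 87)
cup None (array([538.2,  -7.9]), array([20.1, 22.7]), 89.2, 0.022, 78)
brs (array([595. , 385.5]), array([16.9, 16.5]), 19.7, 0.0525, 66) (array([594.6, 384.9]), array([46.3, 47.1]), 1.1, 0.0277, 306)
red (array([699.7, -25.4]), array([16.2, 16.6]), 49.9, 0.0529, 56) (array([699.8, -25.4]), array([64. , 65.9]), 87.7, 0.0287, 588)
brm (array([365.1, -10.7]), array([14.5, 16.3]), 88.2, 0.0539, 59) (array([365.7, -12. ]), array([64.5, 65. ]), 89.6, 0.0289, 711)
```

View pics/topbig.png

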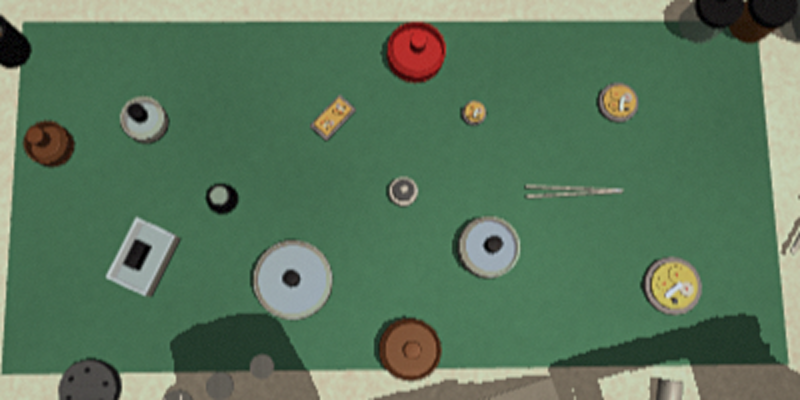

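```bash
cat >> h.py <<'E'
def psi(o):
    q=o['eef_rot'];M=R.from_quat([q[1],q[2],q[3],q[0]]).as_matrix(); return M
def go(x,y,z,ang=None):
    """increments in tool axes (cm) to world x,y,z; ang = wanted jaw-axis angle deg mod 180"""
    o=ctrl.get_obs();M=psi(o)
    t=M.T@(np.array([x,y,z])-o['eef_pos'])*100
    p=np.degrees(np.arctan2(M[1,0],M[0,0]))
    print('t',round(o['time_s'],2),'pos',o['eef_pos'].round(4),'psi',p.round(2),'open',round(o['opening'],3),'F',o['wrist_force'].round(1),'tool inc cm',t.round(2), 'q6',o['q'][5].round(2))
    if ang is not None:
        dy=-((ang-p+90)%180-90); print('yaw rad',np.radians(dy).round(3),'rows',abs(np.radians(dy))/.18)
        a=np.radians(p-dy); # after turn axes
        Mx=np.array([[np.cos(a),np.sin(a)],[np.sin(a),-np.cos(a)]])
        print('xy inc after turn',(Mx.T@(np.array([x,y])-o['eef_pos'][:2])*100).round(2))
E
python3 - <<'E'
from h import *
f=np.load('pics/top0.npz'); im,d=f['im'],f['d']
X=cloud('top',d)
def pca(P,k):
    P=P[:,:2]; r=cv2.minAreaRect((P*1000).astype(np.float32)); c=P.mean(0); w,v=np.linalg.eigh(np.cov(P.T)); print(k,'mean',(c*1000).round(1),'rect',np.round(r[0],1),np.round(r[1],1),'angle long',np.degrees(np.arctan2(v[1,1],v[0,1])).round(1))
for k,u,v,w,a,b in [('m_small',367,156,11,.007,.03),('m_obl',297,158,18,.007,.03),('m_med',439,151,20,.007,.03),('m_large',466,242,26,.007,.03),('c_obl roof',200,229,26,.022,.034),('c_obl knob',200,229,26,.045,.06)]:
    s=X[v-w:v+w,u-w:u+w].reshape(-1,3); pca(s[(s[:,2]>a)&(s[:,2]<b)],k)
print('go c_med');go(.474,-.100,.155)
E
```

```text
m_small mean [629.4 -90.5] rect [629.6 -91.5] [23.2 25.4] angle long 133.5
m_obl mean [624.4  71.2] rect [625.2  70.9] [25.7 49.7] angle long 139.5
m_med mean [ 640.8 -257.4] rect [ 641.4 -257.5] [44.6 43.4] angle long 58.3
m_large mean [ 430.3 -304.5] rect [ 430.5 -304.3] [60.  61.9] angle long 113.7
c_obl roof mean [466.4 274.7] rect [467.1 276. ] [47.7 70.9] angle long 155.3
c_obl knob mean [467.2 275.3] rect [467.2 276. ] [13.9 29.5] angle long 154.3
go c_med
t 0.1 pos [ 0.2602 -0.5122  0.2475] psi -63.08 open 0.995 F [-0.4  0.   1.1] tool inc cm [-27.06 -37.72   9.3 ] q6 -0.21
```

Emit:
servo_tool --increments "-2.7 -3.77 0.5 0 0.5;-2.7 -3.77 0.5 0 0.5;-2.7 -3.77 0.5 0 0.5;-2.7 -3.77 0.5 0 0.5;-2.7 -3.77 0.5 0 0.5;-2.7 -3.77 0.5 0 0.5;-2.7 -3.77 0.5 0 0.5;-2.7 -3.77 0.5 0 0.5;-2.7 -3.77 1 0 0.5;-2.7 -3.77 1 0 0.5"

```text
time_s: 1.35
eef_pos: [0.4747, -0.0998, 0.1879]
eef_rot: [0.0, 0.852, -0.523, 0.0]
wrist_force: [1.1, -0.7, 1.5]
opening: 0.502
```

```bash
cat >> h.py <<'E'
def wr(name):
    o=ctrl.get_obs(); im,d=ctrl.camera('wrist'); save(name,im); return im,cloud('wrist',d,pos=o['eef_pos'],rot=o['eef_rot']),o
E
python3 - <<'E'
from h import *
go(.474,-.100,.055)
im,X,o=wr('w1')
s=X[(X[...,2]>.047)&(X[...,2]<.06)]
print(len(s),s[:,:2].mean(0),np.ptp(s[:,:2],axis=0))
E
```

```text
t 1.35 pos [ 0.4747 -0.0998  0.1879] psi -63.08 open 0.502 F [ 1.1 -0.7  1.5] tool inc cm [-1.000e-02  7.000e-02  1.329e+01] q6 0.65
975 [0.43313208 0.01927222] [0.1268238  0.23199754]
```

View pics/w1.png

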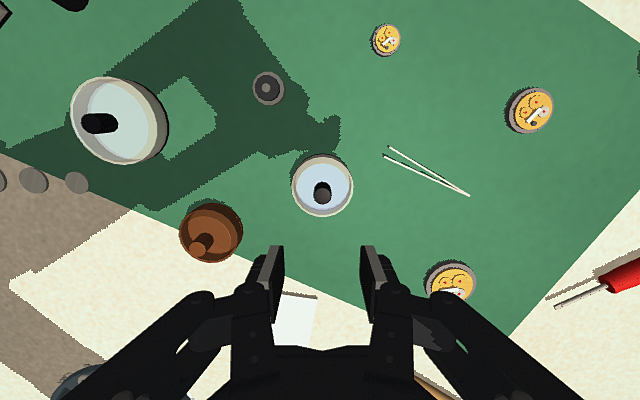

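```bash
python3 - <<'E'
from h import *
im,X,o=wr('w2')
s=X[170:215,295:350].reshape(-1,3); k=s[(s[:,2]>.047)&(s[:,2]<.06)]; r=s[(s[:,2]>.025)&(s[:,2]<.035)]
for P in (k,r): print(len(P),P.mean(0).round(4),np.ptp(P,axis=0).round(4),cv2.minAreaRect((P[:,:2]*1e3).astype(np.float32))[0])
t=X[240:320,255:385].reshape(-1,3); t=t[t[:,2]>.12]; print('finger lowest z rel TCP',np.percentile(t[:,2],[0,.5,2,50])-o['eef_pos'][2])
E
```

```text
277 [ 0.478  -0.0987  0.0545] [0.0173 0.0175 0.0102] (477.31634521484375, -99.22264862060547)
1933 [ 0.4766 -0.0962  0.0307] [0.062  0.0647 0.0099] (473.95819091796875, -96.27824401855469)
finger lowest z rel TCP [-0.01499646 -0.01317778 -0.01006593  0.01688929]
```

Emit:
servo_tool --increments "0 0 3 0 0.5;0 0 3 0 0.5;0 0 3 0 0.5;0 0 2 0 0.5;0 0 1.3 0 0.5;0 0 0.9 0 0.5;0 0 0 0 0;0 0 0 0 0;0 0 0 0 0;0 0 0 0 0"

```text
time_s: 2.7
eef_pos: [0.4747, -0.1014, 0.0568]
eef_rot: [-0.0, 0.852, -0.523, 0.001]
wrist_force: [-0.7, -0.5, 1.9]
opening: 0.179
```

Emit:
servo_tool --increments "0 0 -0.5 0 0;0 0 -1.5 0 0;0 0 -3 0 0;0 0 -3 0 0;0 0 -3 0 0;0 0 0 0 0"

```text
time_s: 3.45
eef_pos: [0.4762, -0.1022, 0.1698]
eef_rot: [-0.0, 0.852, -0.523, 0.003]
wrist_force: [0.4, -0.5, -1.3]
opening: 0.18
```

```bash
python3 - <<'E'
from h import *
go(.641,-.2575,.165)
im,X,o=wr('w3')
M=psi(o)
E
```

```text
t 3.45 pos [ 0.4762 -0.1022  0.1698] psi -63.07 open 0.18 F [ 0.4 -0.5 -1.3] tool inc cm [21.31 -7.66  0.62] q6 0.65
```

View pics/w3.png

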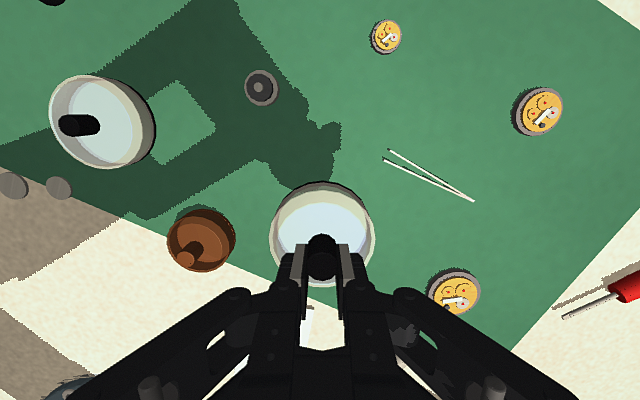

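Emit:
servo_tool --increments "2 -0.72 0 0 0;4 -1.44 0 0 0;4 -1.44 0 0 0;4 -1.44 0 0 0;4 -1.44 0 0 0;2 -0.72 0 0 0;1.3 -0.46 0 0 0;0 0 0 0 0"

```text
time_s: 4.5
eef_pos: [0.6384, -0.2567, 0.1643]
eef_rot: [0.0, 0.852, -0.523, -0.001]
wrist_force: [-0.4, 0.6, -0.6]
opening: 0.176
```

```bash
cat >> h.py <<'E'
def roof(X,o,off=.057,h=.030):
    z0=o['eef_pos'][2]-off
    s=X[100:300,200:440].reshape(-1,3); s=s[np.abs(s[:,2]-z0-h)<.004]
    s=s[np.hypot(*(s[:,:2]-o['eef_pos'][:2]).T)<.06]
    print('roof/knob mean',len(s),s.mean(0).round(4),'rect',cv2.minAreaRect((s[:,:2]*1e3).astype(np.float32)))
E
python3 - <<'E'
from h import *
go(.641,-.2575,.0575)
im,X,o=wr('w4'); roof(X,o)
E
```

```text
t 4.5 pos [ 0.6384 -0.2567  0.1643] psi -63.12 open 0.176 F [-0.4  0.6 -0.6] tool inc cm [ 0.21 -0.21 10.68] q6 0.55
roof/knob mean 4982 [ 0.6516 -0.25    0.1376] rect ((642.3028564453125, -254.07400512695312), (62.12815856933594, 64.66238403320312), 63.96184158325195)
```

View pics/w4.png

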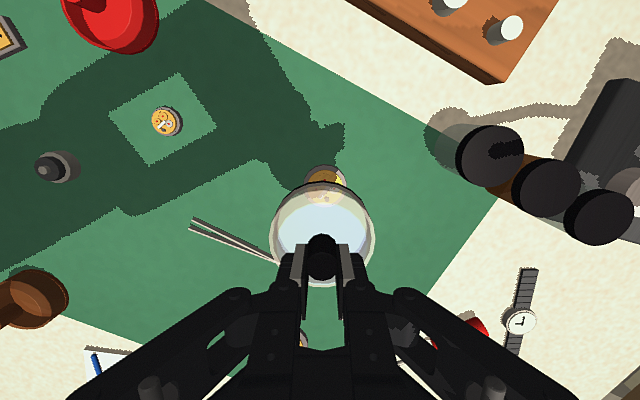

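Emit:
servo_tool --increments "0.1 -0.1 3 0 0;0 0 3 0 0;0 0 2 0 0;0 0 1.5 0 0;0 0 0.8 0 0;0 0 0.4 0 0;0 0 0 0 0;0 0 0 0 0"

```text
time_s: 5.55
eef_pos: [0.6408, -0.2573, 0.0602]
eef_rot: [0.0, 0.852, -0.523, 0.001]
wrist_force: [0.7, 0.3, 0.5]
opening: 0.18
```

```bash
python3 - <<'E'
from h import *
go(.641,-.2575,.0575)
im,d=ctrl.camera('top'); save('t2',cv2.resize(im[90:290,330:530],None,fx=3,fy=3))
X=cloud('top',d); s=X[120:185,405:475].reshape(-1,3); s=s[(s[:,2]>.02)&(s[:,2]<.038)]; print(len(s),s[:,:2].mean(0),cv2.minAreaRect((s[:,:2]*1e3).astype(np.float32)))
E
```

```text
t 5.55 pos [ 0.6408 -0.2573  0.0602] psi -63.08 open 0.18 F [0.7 0.3 0.5] tool inc cm [ 0.03 -0.01  0.27] q6 0.55
271 [ 0.63415965 -0.24233413] ((639.6741333007812, -244.0397186279297), (65.88505554199219, 40.27171325683594), 2.955451488494873)
```

View pics/t2.png

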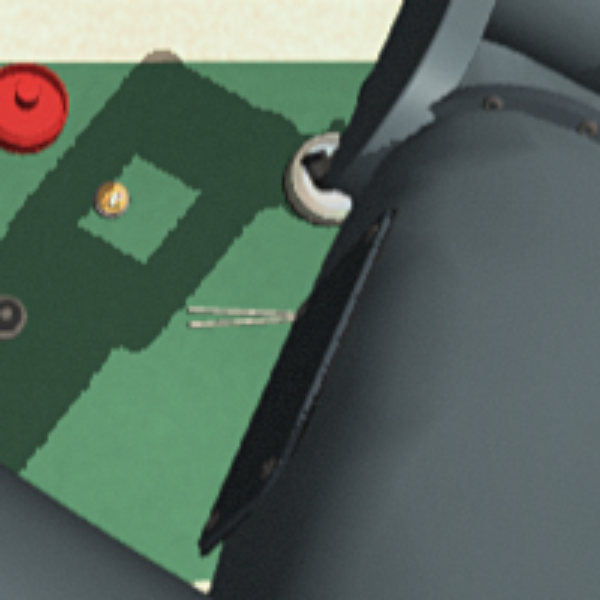

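Emit:
servo_tool --increments "0 0 0.2 0 0;0 0 0.15 0 0;0 0 0 0 0;0 0 0 0 0.45;0 0 0 0 0.45;0 0 0 0 0.45;0 0 -1 0 0.45;0 0 -3 0 0.45;0 0 -4 0 0.45;0 0 -4 0 0.45"

```text
time_s: 6.85
eef_pos: [0.6403, -0.257, 0.1776]
eef_rot: [0.0, 0.852, -0.523, 0.0]
wrist_force: [0.8, -0.8, -0.2]
opening: 0.453
```

```bash
python3 - <<'E'
from h import *
print('c_large'); go(.4408,.114,.18)
im,X,o=wr('w5')
k=X[(X[...,2]>.025)&(X[...,2]<.035)&(np.hypot(X[...,0]-.641,X[...,1]+.257)<.05)]
print(len(k),cv2.minAreaRect((k[:,:2]*1e3).astype(np.float32)),k[:,2].mean())
E
```

```text
c_large
t 6.85 pos [ 0.6403 -0.257   0.1776] psi -63.08 open 0.453 F [ 0.8 -0.8 -0.2] tool inc cm [-42.11   1.    -0.25] q6 0.55
2730 ((644.37548828125, -255.65505981445312), (64.87538146972656, 65.80426025390625), 26.686195373535156) 0.03014297157627115
```

View pics/w5.png

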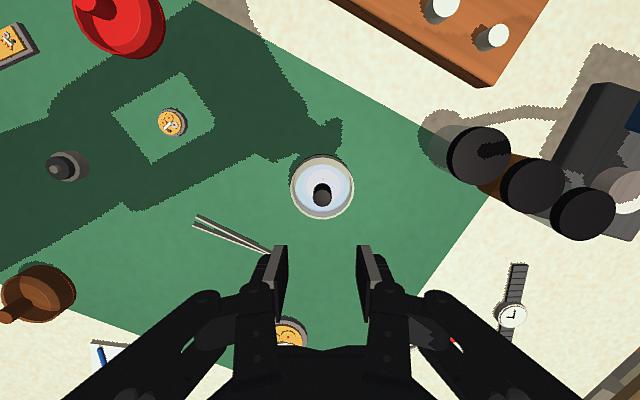

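Emit:
servo_tool --increments "-3 0.1 0 0 0.45;-4.5 0.1 0 0 0.45;-4.5 0.1 0 0 0.45;-4.5 0.1 0 0 0.45;-4.5 0.1 0 0 0.45;-4.5 0.1 0 0 0.45;-4.5 0.1 0 0 0.45;-4.5 0.1 0 0 0.45;-4.5 0.1 0 0 0.45;-3.1 0.1 0 0 0.45"

```text
time_s: 8.15
eef_pos: [0.44, 0.1154, 0.1765]
eef_rot: [-0.0, 0.853, -0.523, 0.0]
wrist_force: [-0.6, 0.9, -0.6]
opening: 0.447
```

Emit:
servo_tool --increments "0 0 0 0 0.45;0 0 0 0 0.45"

```text
time_s: 8.4
eef_pos: [0.4415, 0.1135, 0.1764]
eef_rot: [-0.0, 0.852, -0.523, 0.001]
wrist_force: [0.3, -0.1, 0.2]
opening: 0.452
```

```bash
python3 - <<'E'
from h import *
go(.4408,.114,.056)
im,X,o=wr('w6')
for h in(.030,.054):
  k=X[(abs(X[...,2]-h)<.005)&(np.hypot(X[...,0]-.441,X[...,1]-.114)<.05)]
  print(len(k),cv2.minAreaRect((k[:,:2]*1e3).astype(np.float32)),k[:,2].mean())
E
```

```text
t 8.4 pos [0.4415 0.1135 0.1764] psi -63.06 open 0.452 F [ 0.3 -0.1  0.2] tool inc cm [-0.08  0.05 12.04] q6 1.09
4695 ((443.24725341796875, 115.18606567382812), (83.29146575927734, 83.38847351074219), 24.68475341796875) 0.030363076398958876
291 ((443.5184326171875, 115.96870422363281), (16.69295310974121, 16.91278648376465), 67.23919677734375) 0.0546135425784108
```

Cover_large is under the tool; descend, grip, lift.

Emit:
servo_tool --increments "0 0 3 0 0.45;0 0 3 0 0.45;0 0 2.5 0 0.45;0 0 1.8 0 0.45;0 0 1 0 0.45;0 0 0.7 0 0.45;0 0 0 0 0;0 0 0 0 0;0 0 0 0 0;0 0 0 0 0"

```text
time_s: 9.7
eef_pos: [0.4411, 0.1139, 0.0562]
eef_rot: [-0.0, 0.852, -0.523, 0.0]
wrist_force: [-0.0, 1.1, 0.9]
opening: 0.173
```

Emit:
servo_tool --increments "0 0 -0.5 0 0;0 0 -1.5 0 0;0 0 -3 0 0;0 0 -3 0 0;0 0 -3 0 0;0 0 0 0 0"

```text
time_s: 10.45
eef_pos: [0.4429, 0.1139, 0.1692]
eef_rot: [-0.002, 0.852, -0.523, 0.003]
wrist_force: [0.6, 0.2, -1.7]
opening: 0.186
```

```bash
python3 - <<'E'
from h import *
go(.4305,-.3045,.165)
im,X,o=wr('w7');roof(X,o)
E
```

```text
t 10.45 pos [0.4429 0.1139 0.1692] psi -63.07 open 0.186 F [ 0.6  0.2 -1.7] tool inc cm [36.74 20.06  0.41] q6 1.09
roof/knob mean 9310 [0.457  0.1208 0.1434] rect ((446.5723571777344, 116.62841796875), (80.68385314941406, 83.99722290039062), 60.7525520324707)
```

View pics/w7.png

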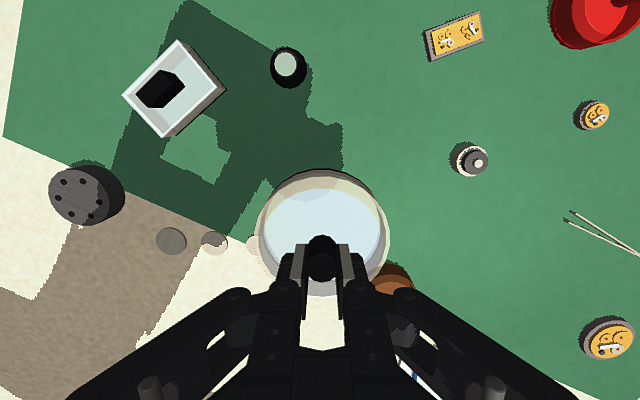

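Emit:
servo_tool --increments "2 1.1 0 0 0;4 2.2 0 0 0;4 2.2 0 0 0;4 2.2 0 0 0;4 2.2 0 0 0;4 2.2 0 0 0;4 2.2 0 0 0;4 2.2 0 0 0;4 2.2 0 0 0;2.7 1.4 0 0 0"

```text
time_s: 11.75
eef_pos: [0.4267, -0.3058, 0.1644]
eef_rot: [-0.0, 0.852, -0.524, -0.001]
wrist_force: [0.5, -0.0, -1.0]
opening: 0.18
```

Emit:
servo_tool --increments "0 0 0 0 0;0 0 0 0 0"

```text
time_s: 12.0
eef_pos: [0.4271, -0.3032, 0.1646]
eef_rot: [-0.001, 0.852, -0.523, -0.001]
wrist_force: [0.5, -0.2, -1.4]
opening: 0.176
```

```bash
python3 - <<'E'
from h import *
go(.4305,-.3045,.057)
im,X,o=wr('w8');roof(X,o)
E
```

```text
t 12.0 pos [ 0.4271 -0.3032  0.1646] psi -63.09 open 0.176 F [ 0.5 -0.2 -1.4] tool inc cm [ 0.3  -0.25 10.76] q6 0.26
roof/knob mean 9287 [ 0.4408 -0.2963  0.1387] rect ((431.39642333984375, -301.932373046875), (83.6855697631836, 80.95537567138672), 86.92245483398438)
```

View pics/w8.png

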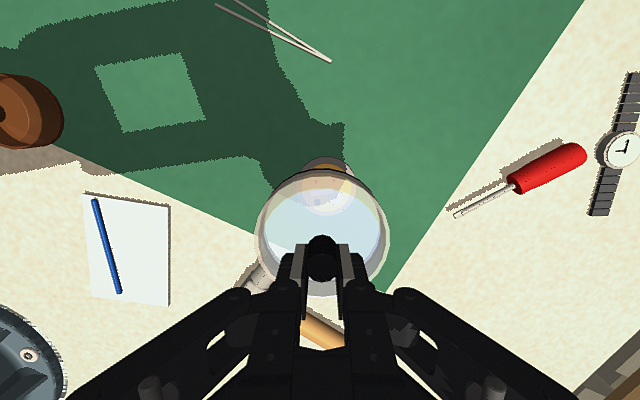

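Emit:
servo_tool --increments "0.2 -0.15 2 0 0;0 0 3 0 0;0 0 2 0 0;0 0 1.5 0 0;0 0 0.9 0 0;0 0 0.5 0 0;0 0 0.4 0 0;0 0 0.4 0 0;0 0 0 0 0;0 0 0 0 0"

```text
time_s: 13.3
eef_pos: [0.4301, -0.3056, 0.059]
eef_rot: [0.0, 0.852, -0.523, 0.0]
wrist_force: [1.0, -1.0, -1.2]
opening: 0.18
```

```bash
python3 - <<'E'
from h import *
go(.4305,-.3045,.0565)
E
```

```text
t 13.3 pos [ 0.4301 -0.3056  0.059 ] psi -63.08 open 0.18 F [ 1.  -1.  -1.2] tool inc cm [-0.08 -0.09  0.25] q6 0.26
```

Emit:
servo_tool --increments "0 0 0.2 0 0;0 0 0.1 0 0;0 0 0 0 0;0 0 0 0 0.45;0 0 0 0 0.45;0 0 0 0 0.45;0 0 -1 0 0.45;0 0 -3 0 0.45;0 0 -4 0 0.45;0 0 -4 0 0.45"

```text
time_s: 14.55
eef_pos: [0.4299, -0.3054, 0.1776]
eef_rot: [0.0, 0.852, -0.523, 0.0]
wrist_force: [0.4, -0.7, -0.4]
opening: 0.45
```

```bash
python3 - <<'E'
from h import *
print('c_small'); go(.621,.281,.18)
im,X,o=wr('w9')
k=X[(X[...,2]>.025)&(X[...,2]<.035)&(np.hypot(X[...,0]-.431,X[...,1]+.304)<.06)]
print(len(k),cv2.minAreaRect((k[:,:2]*1e3).astype(np.float32)),k[:,2].mean())
E
```

```text
c_small
t 14.55 pos [ 0.4299 -0.3054  0.1776] psi -63.08 open 0.45 F [ 0.4 -0.7 -0.4] tool inc cm [-43.64 -43.58  -0.25] q6 0.26
4668 ((432.8185119628906, -304.3336486816406), (83.75155639648438, 83.2409896850586), 64.0580825805664) 0.03035780215332846
```

View pics/w9.png

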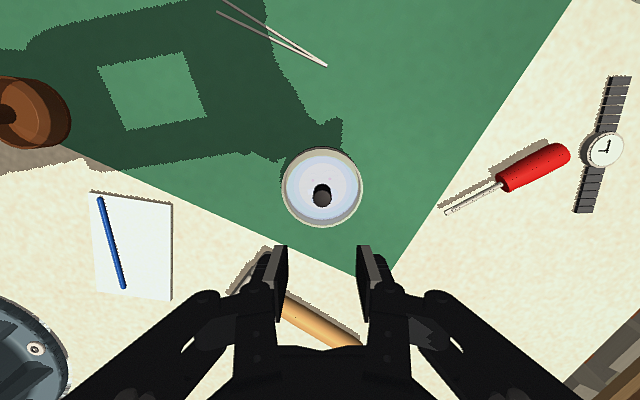

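Emit:
servo_tool --increments "-2 -2 0 0 0.45;-3 -3 0 0 0.45;-3 -3 0 0 0.45;-3 -3 0 0 0.45;-3 -3 0 0 0.45;-3 -3 0 0 0.45;-3 -3 0 0 0.45;-3 -3 0 0 0.45;-3 -3 0 0 0.45;-3 -3 0 0 0.45"

```text
time_s: 15.85
eef_pos: [0.5578, 0.0858, 0.1765]
eef_rot: [-0.0, 0.852, -0.523, 0.0]
wrist_force: [-0.1, -0.9, -0.8]
opening: 0.451
```

Emit:
servo_tool --increments "-3 -3 0 0 0.45;-3 -3 0 0 0.45;-3 -3 0 0 0.45;-3 -3 0 0 0.45;-2 -2 0 0 0.45;-0.6 -0.6 0 0 0.45;0 0 0 0 0.45;0 0 0 0 0.45"

```text
time_s: 16.85
eef_pos: [0.6212, 0.2795, 0.1758]
eef_rot: [0.0, 0.852, -0.524, -0.0]
wrist_force: [0.1, -0.2, -1.1]
opening: 0.453
```

```bash
python3 - <<'E'
from h import *
go(.621,.281,.056)
im,X,o=wr('w10')
for h in(.029,.054):
  k=X[(abs(X[...,2]-h)<.005)&(np.hypot(X[...,0]-.621,X[...,1]-.281)<.04)]
  print(len(k),cv2.minAreaRect((k[:,:2]*1e3).astype(np.float32)),k[:,2].mean())
E
```

```text
t 16.85 pos [0.6212 0.2795 0.1758] psi -63.14 open 0.453 F [ 0.1 -0.2 -1.1] tool inc cm [-0.14 -0.05 11.98] q6 1.35
1315 ((624.2977905273438, 282.52886962890625), (47.96508026123047, 47.158241271972656), 25.035911560058594) 0.029507338394061434
288 ((624.388427734375, 283.00787353515625), (17.188411712646484, 17.142406463623047), 14.602689743041992) 0.05469780537313731
```

View pics/w10.png

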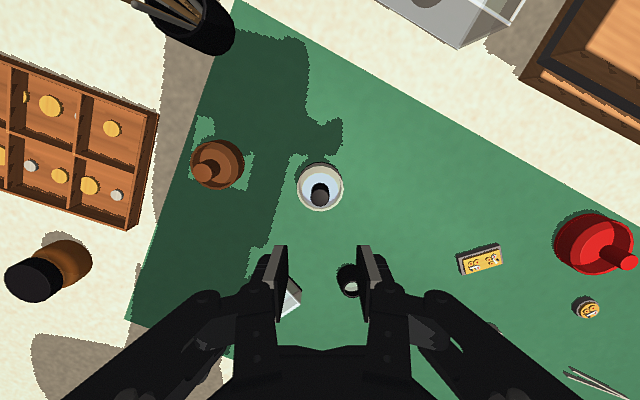

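Emit:
servo_tool --increments "-0.1 -0.1 3 0 0.45;0 0 3 0 0.45;0 0 2.5 0 0.45;0 0 1.8 0 0.45;0 0 1 0 0.45;0 0 0.7 0 0.45;0 0 0 0 0;0 0 0 0 0;0 0 0 0 0;0 0 0 0 0"

```text
time_s: 18.15
eef_pos: [0.6221, 0.2822, 0.0564]
eef_rot: [-0.0, 0.852, -0.523, 0.0]
wrist_force: [0.3, 0.3, 1.0]
opening: 0.183
```

Emit:
servo_tool --increments "0 0 -0.5 0 0;0 0 -1.5 0 0;0 0 -3 0 0;0 0 -3 0 0;0 0 -3 0 0;0 0 0 0 0"

```text
time_s: 18.9
eef_pos: [0.624, 0.2827, 0.1704]
eef_rot: [-0.003, 0.852, -0.523, 0.003]
wrist_force: [-0.3, -0.0, -0.1]
opening: 0.182
```

```bash
python3 - <<'E'
from h import *
go(.630,-.0915,.165)
im,X,o=wr('w11');roof(X,o)
E
```

```text
t 18.9 pos [0.624  0.2827 0.1704] psi -63.08 open 0.182 F [-0.3 -0.  -0.1] tool inc cm [33.63 16.42  0.48] q6 1.35
roof/knob mean 2264 [0.6366 0.2889 0.1437] rect ((634.801025390625, 288.0286560058594), (30.006824493408203, 47.760902404785156), 27.529905319213867)
```

View pics/w11.png

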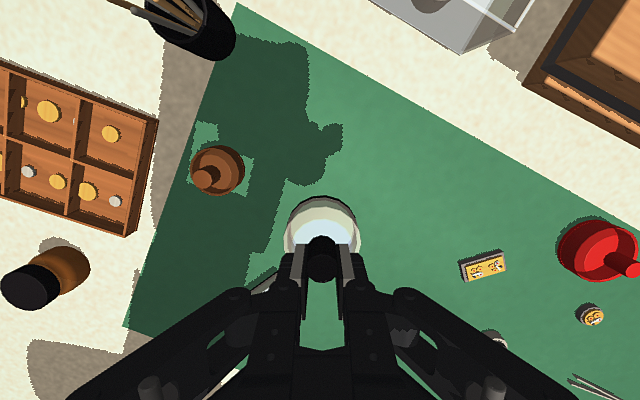

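Emit:
servo_tool --increments "2 1 0 0 0;4 1.95 0 0 0;4 1.95 0 0 0;4 1.95 0 0 0;4 1.95 0 0 0;4 1.95 0 0 0;4 1.95 0 0 0;4 1.95 0 0 0;2.6 1.3 0 0 0;1 0.4 0 0 0"

```text
time_s: 20.2
eef_pos: [0.6267, -0.0941, 0.1642]
eef_rot: [0.0, 0.851, -0.524, -0.001]
wrist_force: [-0.1, -0.5, 0.1]
opening: 0.179
```

Emit:
servo_tool --increments "0 0 0 0 0;0 0 0 0 0"

```text
time_s: 20.45
eef_pos: [0.6278, -0.0905, 0.1653]
eef_rot: [-0.0, 0.853, -0.523, -0.001]
wrist_force: [0.9, 0.7, 0.2]
opening: 0.18
```

```bash
python3 - <<'E'
from h import *
go(.630,-.0915,.057)
im,X,o=wr('w12');roof(X,o)
k=X[(X[...,2]>.007)&(X[...,2]<.025)&(np.hypot(X[...,0]-.632,X[...,1]+.09)<.03)]
print(len(k)); print(cv2.minAreaRect((k[:,:2]*1e3).astype(np.float32)) if len(k) else '')
E
```

```text
t 20.45 pos [ 0.6278 -0.0905  0.1653] psi -63.03 open 0.18 F [0.9 0.7 0.2] tool inc cm [ 0.2  -0.16 10.83] q6 0.77
roof/knob mean 2256 [ 0.64   -0.0844  0.1385] rect ((638.1768798828125, -85.43412780761719), (30.13759422302246, 47.70425033569336), 27.091672897338867)
471
((634.52783203125, -88.83834075927734), (23.288066864013672, 27.07756996154785), 23.48088836669922)
```

View pics/w12.png

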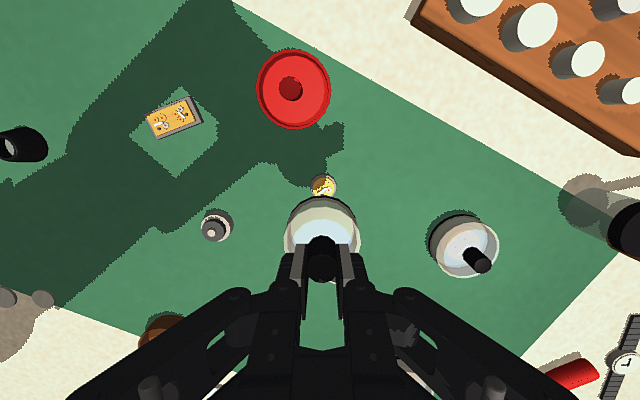

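Emit:
servo_tool --increments "0.15 -0.2 2 0 0;0 0 3 0 0;0 0 2 0 0;0 0 1.5 0 0;0 0 0.9 0 0;0 0 0.5 0 0;0 0 0.4 0 0;0 0 0.4 0 0;0 0 0 0 0;0 0 0 0 0"

```text
time_s: 21.75
eef_pos: [0.6308, -0.0921, 0.0591]
eef_rot: [-0.0, 0.852, -0.523, 0.0]
wrist_force: [0.8, -0.6, -0.2]
opening: 0.181
```

```bash
python3 - <<'E'
from h import *
go(.630,-.0915,.0565)
E
```

```text
t 21.75 pos [ 0.6308 -0.0921  0.0591] psi -63.09 open 0.181 F [ 0.8 -0.6 -0.2] tool inc cm [-0.09  0.04  0.26] q6 0.77
```

Emit:
servo_tool --increments "0 0 0.2 0 0;0 0 0.1 0 0;0 0 0 0 0;0 0 0 0 0.45;0 0 0 0 0.45;0 0 0 0 0.45;0 0 -1 0 0.45;0 0 -3 0 0.45;0 0 -4 0 0.45;0 0 -4 0 0.45"

```text
time_s: 23.0
eef_pos: [0.6306, -0.092, 0.1776]
eef_rot: [-0.0, 0.852, -0.523, 0.0]
wrist_force: [0.1, 0.7, 0.3]
opening: 0.446
```

```bash
python3 - <<'E'
from h import *
print('c_obl'); go(.467,.276,.18,65)
im,X,o=wr('w13')
k=X[(X[...,2]>.025)&(X[...,2]<.035)&(np.hypot(X[...,0]-.63,X[...,1]+.09)<.04)]
print(len(k),cv2.minAreaRect((k[:,:2]*1e3).astype(np.float32)),k[:,2].mean())
E
```

```text
c_obl
t 23.0 pos [ 0.6306 -0.092   0.1776] psi -63.08 open 0.446 F [0.1 0.7 0.3] tool inc cm [-40.22  -2.07  -0.25] q6 0.77
yaw rad 0.906 rows 5.034190904275314
xy inc after turn [-26.44  30.38]
1267 ((632.984130859375, -91.11541748046875), (48.17752456665039, 46.62362289428711), 25.4698486328125) 0.029589943350104883
```

View pics/w13.png

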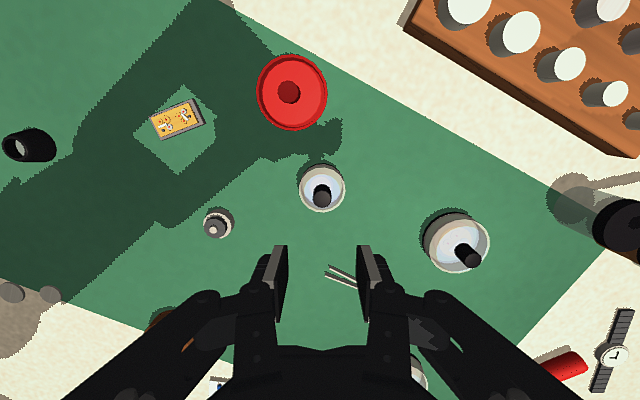

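Emit:
servo_tool --increments "-3 -0.2 0 0 0.4;-4.5 -0.23 0 0 0.4;-4.5 -0.23 0 0 0.4;-4.5 -0.23 0 0 0.4;-4.5 -0.23 0 0 0.4;-4.5 -0.23 0 0 0.4;-4.5 -0.23 0 0 0.4;-4.5 -0.23 0 0 0.4;-4 -0.2 0 0 0.4;-1.7 -0.06 0 0 0.4"

```text
time_s: 24.3
eef_pos: [0.4662, 0.2775, 0.1764]
eef_rot: [-0.0, 0.853, -0.522, 0.0]
wrist_force: [0.5, 0.8, -0.7]
opening: 0.4
```

Emit:
servo_tool --increments "0 0 0 0.15 0.4;0 0 0 0.16 0.4;0 0 0 0.16 0.4;0 0 0 0.16 0.4;0 0 0 0.16 0.4;0 0 0 0.116 0.4;0 0 0 0 0.4;0 0 0 0 0.4"

```text
time_s: 25.3
eef_pos: [0.4673, 0.2755, 0.1759]
eef_rot: [0.0, -0.538, 0.843, -0.0]
wrist_force: [-1.0, 0.2, -0.1]
opening: 0.396
```

```bash
python3 - <<'E'
from h import *
go(.467,.276,.056,65)
im,X,o=wr('w14')
for h in(.030,.054):
  k=X[(abs(X[...,2]-h)<.005)&(np.hypot(X[...,0]-.467,X[...,1]-.276)<.05)]
  print(len(k),cv2.minAreaRect((k[:,:2]*1e3).astype(np.float32)),k[:,2].mean())
E
```

```text
t 25.3 pos [0.4673 0.2755 0.1759] psi -114.89 open 0.396 F [-1.   0.2 -0.1] tool inc cm [-0.03  0.06 11.99] q6 2.32
yaw rad 0.002 rows 0.01107392592874461
xy inc after turn [-0.03  0.05]
2687 ((469.34173583984375, 277.79730224609375), (47.07785415649414, 71.76935577392578), 64.87995147705078) 0.031043025747099107
475 ((469.5494689941406, 277.3146667480469), (13.217574119567871, 29.955442428588867), 64.79788970947266) 0.05484589064654837
```

View pics/w14.png

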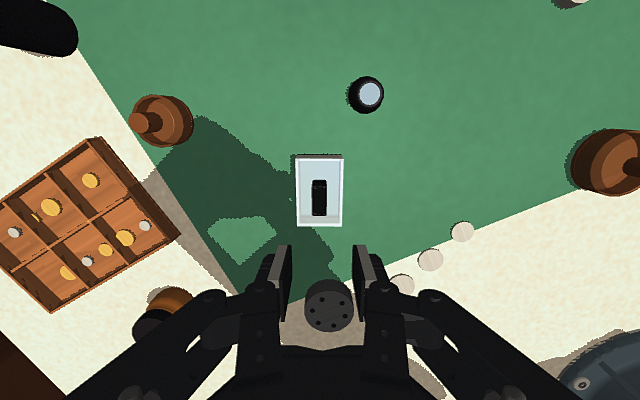

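Emit:
servo_tool --increments "0 0.05 3 0 0.4;0 0 3 0 0.4;0 0 2.5 0 0.4;0 0 1.8 0 0.4;0 0 1 0 0.4;0 0 0.7 0 0.4;0 0 0 0 0;0 0 0 0 0;0 0 0 0 0;0 0 0 0 0"

```text
time_s: 26.6
eef_pos: [0.4668, 0.2761, 0.0561]
eef_rot: [0.0, -0.537, 0.843, -0.0]
wrist_force: [0.4, -0.2, -0.2]
opening: 0.147
```

Emit:
servo_tool --increments "0 0 -0.5 0 0;0 0 -1.5 0 0;0 0 -3 0 0;0 0 -3 0 0;0 0 -3 0 0;0 0 0 0 0"

```text
time_s: 27.35
eef_pos: [0.4687, 0.2768, 0.1695]
eef_rot: [0.003, -0.537, 0.843, -0.001]
wrist_force: [-0.2, 0.3, -0.3]
opening: 0.143
```

```bash
python3 - <<'E'
from h import *
go(.625,.071,.165,49.3)
im,X,o=wr('w15');roof(X,o)
E
```

```text
t 27.35 pos [0.4687 0.2768 0.1695] psi -114.98 open 0.143 F [-0.2  0.3 -0.3] tool inc cm [ 12.05 -22.86   0.51] q6 2.32
yaw rad 0.274 rows 1.5238817301624887
xy inc after turn [  5.41 -25.27]
roof/knob mean 4430 [0.488  0.2684 0.1448] rect ((470.6201477050781, 276.42303466796875), (47.20816421508789, 71.80525970458984), 65.24313354492188)
```

View pics/w15.png

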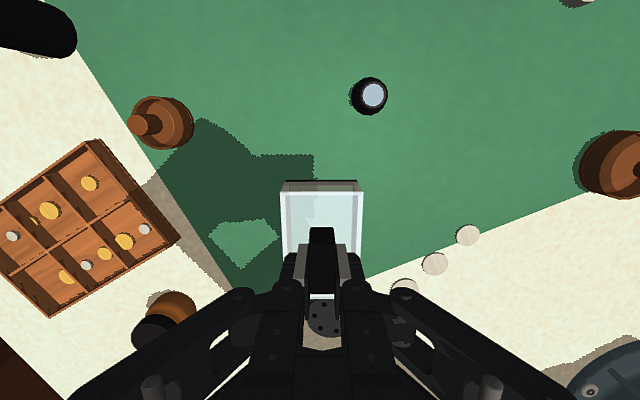

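Emit:
servo_tool --increments "1 -1.9 0 0 0;2 -3.8 0 0 0;2 -3.8 0 0 0;2 -3.8 0 0 0;2 -3.8 0 0 0;2 -3.8 0 0 0;1 -1.9 0 0 0;0 0 0 0.13 0;0 0 0 0.144 0;0 0 0 0 0"

```text
time_s: 28.65
eef_pos: [0.6217, 0.0715, 0.1648]
eef_rot: [-0.001, -0.418, 0.908, 0.001]
wrist_force: [0.0, 0.3, 0.1]
opening: 0.146
```

Emit:
servo_tool --increments "0 0 0 0 0;0 0 0 0 0"

```text
time_s: 28.9
eef_pos: [0.6223, 0.0712, 0.1656]
eef_rot: [-0.0, -0.418, 0.908, 0.0]
wrist_force: [0.0, 0.2, -0.7]
opening: 0.142
```

```bash
python3 - <<'E'
from h import *
go(.625,.071,.057,49.3)
im,X,o=wr('w16');roof(X,o)
k=X[(X[...,2]>.007)&(X[...,2]<.025)&(np.hypot(X[...,0]-.627,X[...,1]-.073)<.04)]
print(len(k)); print(cv2.minAreaRect((k[:,:2]*1e3).astype(np.float32)) if len(k) else '')
E
```

```text
t 28.9 pos [0.6223 0.0712 0.1656] psi -130.58 open 0.142 F [ 0.   0.2 -0.7] tool inc cm [-0.16 -0.22 10.86] q6 2.2
yaw rad 0.002 rows 0.011514211968171893
xy inc after turn [-0.15 -0.22]
roof/knob mean 4433 [0.6385 0.0582 0.1408] rect ((623.9818725585938, 70.48727416992188), (47.211578369140625, 71.77328491210938), 49.24936294555664)
397
((640.6456298828125, 60.16417694091797), (25.924617767333984, 16.569995880126953), 49.15510559082031)
```

View pics/w16.png

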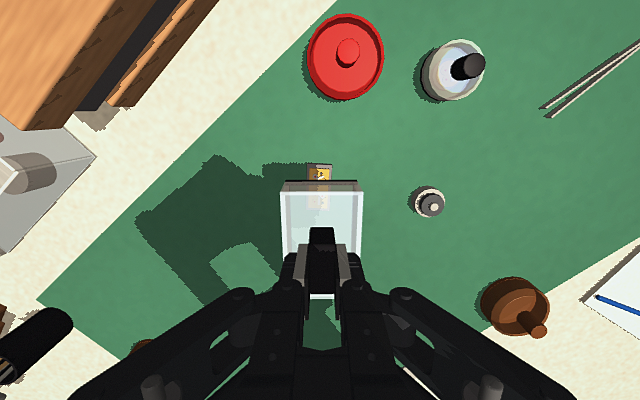

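Emit:
servo_tool --increments "-0.2 -0.2 2 0 0;0 0 3 0 0;0 0 2 0 0;0 0 1.5 0 0;0 0 0.9 0 0;0 0 0.5 0 0;0 0 0.4 0 0;0 0 0.4 0 0;0 0 0 0 0;0 0 0 0 0"

```text
time_s: 30.2
eef_pos: [0.6256, 0.0711, 0.0591]
eef_rot: [0.0, -0.417, 0.909, -0.0]
wrist_force: [-0.3, -1.0, -0.2]
opening: 0.142
```

```bash
python3 - <<'E'
from h import *
go(.625,.071,.0565,49.3)
E
```

```text
t 30.2 pos [0.6256 0.0711 0.0591] psi -130.69 open 0.142 F [-0.3 -1.  -0.2] tool inc cm [0.05 0.03 0.26] q6 2.21
yaw rad 0.0 rows 0.0009704706196701877
xy inc after turn [0.05 0.03]
```

Emit:
servo_tool --increments "0 0 0.2 0 0;0 0 0.1 0 0;0 0 0 0 0;0 0 0 0 0.45;0 0 0 0 0.45;0 0 0 0 0.45;0 0 -1 0 0.45;0 0 -3 0 0.45;0 0 -5 0 0.45;0 0 -5 0 0.45"

```text
time_s: 31.45
eef_pos: [0.6252, 0.0711, 0.1978]
eef_rot: [0.0, -0.417, 0.909, -0.0]
wrist_force: [0.4, -0.5, 0.4]
opening: 0.452
```

Emit:
servo_tool --increments "0 5 0 0 0.45;0 5 0 0 0.45;0 5 0 0 0.45;0 5 0 0 0.45;0 5 0 0 0.45;0 5 0 0 0.45;0 3 0 0 0.45;0 0 0 0 0.45;0 0 0 0 0.45"

```text
time_s: 32.58
eef_pos: [0.3759, 0.2861, 0.1964]
eef_rot: [0.001, -0.417, 0.909, -0.0]
wrist_force: [0.4, -0.3, -0.1]
opening: 0.454
```

```bash
python3 - <<'E'
from h import *
o=ctrl.get_obs();print(o['time_s'],o['eef_pos'])
im,d=ctrl.camera('top'); save('t3',im); X=cloud('top',d)
m=dict(small=(.630,-.0915),med=(.641,-.2575),large=(.4305,-.3045),obl=(.625,.071))
for k,(x,y) in m.items():
  for h in(.029,.053):
    P=X[(abs(X[...,2]-h)<.006)&(np.hypot(X[...,0]-x,X[...,1]-y)<.055)]
    if len(P)<5: print(k,'none');continue
    r=cv2.minAreaRect((P[:,:2]*1e3).astype(np.float32)); print(k,h,len(P),np.round(r[0],1),np.round(r[1],1),round(r[2],1),np.median(P[:,2]).round(4))
im,d=ctrl.camera('side'); save('s3',im)
E
```

```text
32.575 [0.37588434 0.28612945 0.19641908]
small 0.029 276 [629.8 -91.8] [46.3 45.8] 43.6 0.0282
small 0.053 55 [630.1 -92.2] [16.  16.7] 42.8 0.0534
med 0.029 556 [ 641. -257.] [63.5 65.8] 44.0 0.0291
med 0.053 59 [ 641.4 -257.2] [16.6 17.5] 72.1 0.0531
large 0.029 1076 [ 430.1 -305.1] [82.5 83.4] 42.6 0.0294
large 0.053 64 [ 430.  -305.2] [16.1 16.6] 66.1 0.0537
obl 0.029 567 [624.6  69.6] [48. 71.] 49.4 0.0294
obl 0.053 95 [624.4  69.2] [13.5 29.6] 48.9 0.0528
```

View pics/t3.png

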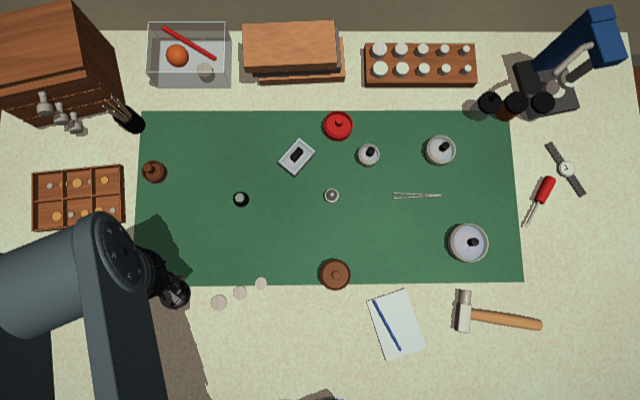

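View pics/s3.png

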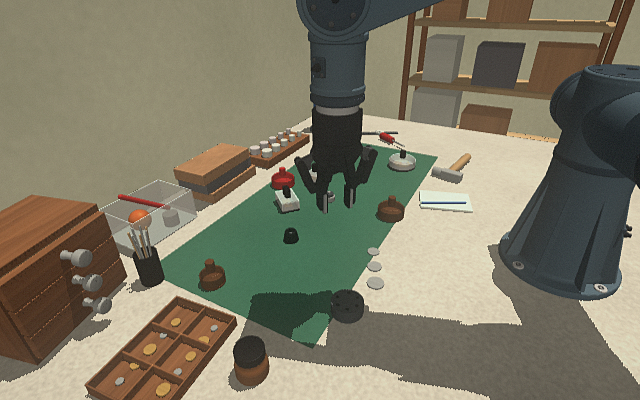

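The top view shows all four covers over their movements: oblong (297,156), small (368,155), medium (440,150) and large (468,242). They stand flat and within about 2 mm of the movement centres. The loupe (241,199) and oil cup (331,195) have not moved, and the gripper is clear.

```bash
python3 -c "
from bench import ctrl
print(ctrl.hand_in())"
```

```text
the job is handed in; nothing more can be done
None
```

All four covers are over the movements of their own shape and size, and I handed the job in at about 33 s of the 96 s allowed.

- **Position:** In the last top-camera check, each cover's centre was within about 2 mm of where its movement's centre was measured at the start. The limit is 12 mm.
- **Standing flat:** The roofs read 28–29 mm and the knob tops about 53 mm, which fits covers standing flat on the bench. The oblong cover is turned to match its movement, to within about 1°.
- **Left alone:** The loupe, oil cup and the brown and red look-alikes appear unmoved in the pictures, and the gripper is open and well clear of everything.
- **Disagreement:** The wrist camera read positions about 2–4 mm away from the top camera. I went mainly by the top camera, and that difference is well inside the tolerance.
- **Not checked:** Once covered, the movements could not be measured again. Wrist force readings stayed below about 2 N whenever I read them, so nothing suggests a movement was bumped.

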